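# Hang the rinsed wire basket on the drain stand

## Robot

A 6-joint arm with a two-finger parallel gripper is mounted at the origin on a cart in front of the work surface, level with it; the furniture and walls round the work are solid. World frame = base frame: x ahead of the robot, y to its left, z up, the work surface at z = 0. Lengths are in mm, angles in degrees, forces in N, time in s.
With the tool pointing down it reaches from about 350 to 925 mm from the base axis. Payload 6.4 kg.
Tool frame: the origin (TCP) lies between the finger pads; the fingertips stand 17 mm ahead of it and the grasp point (between the pads) lies 2 mm behind it; z points along the fingers, y is the direction in which the jaws open and shut (so a half turn about z gives the same grasp; the last joint's range is limited). The gripper opens to 94 mm and grips with 3 to 60 N. Pads are 16 mm wide; open, the fingers measure 119 mm over their backs; the gripper's body (75 mm by 177 mm) begins 78 mm behind the grasp point.
Start: joints at [63.077, 14.043, 89.255, -0, 76.702, -9.975], TCP at [189.475, 621.782, 188.755] pointing down, gripper open.
Joint ranges: [-179.41, 179.41], [-58.25, 129.5], [7.25, 145.43], [-54.29, 234.29], [11.92, 165.04], [-157.13, 157.13]. Speed limits (degrees/s): [147.25, 147.25, 180, 180, 180, 180].

## Interface

Orientations are given as [roll, pitch, yaw] about the fixed x, y, z axes, in that order (R = Rz(yaw) Ry(pitch) Rx(roll)).
In Python, from station import r, vision, nets gives the robot as it stands. The module is installed in compiled form; this text tells all that it offers.
- The arm moves only by the shell command python3 -m creep 'ROWS' [FORCE]. ROWS is JSON, a list that holds one entry, the list of rows, each a list of 7 numbers: the turn, a rotation vector about the tool's x, y, z in rad, then the shift along the tool's x, y, z in cm, then the gripper command: -1 is fully open, 1 is shut, values between are in proportion. In form: [[[wx, wy, wz, x, y, z, hand], ...]]. A call has 1 to 10 rows; each row is the pose to reach, as a shift and turn from the pose commanded when the call began, along the tool's axes at that moment; what a row does not reach only later rows make up. A row lasts 1/12 s, in which the tool goes at most 41.7 mm and 7.16 degrees, less where a joint would pass 70% of its speed; a pose out of reach is approached as far as the arm can. A call with a gripper value outside its range is refused whole. The fingers move at their own pace and stop on an object; FORCE is the grip in N (left out, the last holds). Time passes only in rows, so rows that repeat a pose let the fingers close. It gives the time, the measured TCP pose, the force and the opening at its end, in the units of the state.
- r.observe(): the state, without advancing time (a new reading comes with each control period).
- vision.camera(name): name is "scene" or "top"; returns a dict with "image" (384x512x3 uint8, red, green, blue), "z_map" (384x512 float32, mm along the optical axis (not along the pixel's ray), 0 where there is no reading), "intrinsics" (3x3 intrinsics, pixels), "camera_from_world" (4x4, takes a point from world to camera coordinates). Camera axes: x right, y down, z forward; pixel columns grow to the right and rows downward; lengths in mm; the calibration is good to about 2 mm. A picture is of the moment at which its call begins.
- r.hand_in(): hands the job in, once; it reports no verdict.
Trained networks look in a picture, given as the dict that the camera call returned (one of the last four; its "shot" number tells which), for a name from the list of things; names that differ only in an ending like _2 or _b are one class to them, and where a whole thing is asked for, a point or a joint stands for the part that bears it (a point fixed in the world has none). Each returns a list of dicts, best first, with "score" (0 to 1); they miss things now and then, are a little off and sometimes report something else, mostly with a low value. They report only what shows in the picture. A call takes as long as a camera call.
- nets.spot_in(picture, thing): "box" ([left, top, width, height] in pixels, round what is visible of it).
- nets.cut_out(picture, thing): "region" (384x512 bool, what is visible of it) and "box" ([left, top, width, height] in pixels, round what is visible of it).
- nets.place_of(picture, thing): "location" ([column, row] in pixels: a listed point, or the origin of a listed thing).
The state is a dict: "t": time; "q": joint angles; "dq": joint speeds; "joint_efforts": joint torques, N m; "tool_pos": TCP position; "tcp_rot": TCP orientation; "wrist_force": force on the tool from outside, world axes, zero at the start; "torque": the same for the moment, N m; "finger_gap": finger opening in mm.
Only numpy, scipy, OpenCV 4.12 (cv2) and the standard library are available. Lean on these libraries where they do the work, as an engineer would, in place of code of your own. Each camera call takes 0.05 s, during which the arm holds its last target. There are 200 camera calls.

## Task

Take the wire basket that stands on the table by its black grip and hang it to drain on the free hook of the drain stand, as the other basket hangs on the far side. Bring its cross rung sideways into the hook's mouth past the sprung latch, then lower it to the floor of the throat, and let go only when the hook carries it; how far out the hook is clamped differs each time, so feel for the stop at its back and draw the rung back from there to the throat. Work gently: do not ram or shove the stand, and leave the other basket and the things round about as they are.

Things in the scene. Friction and masses are not known exactly. Their poses are not given: they have to be found in the camera images.
- basket: Loose wire basket to hang, 0.3 to 0.6 kg: a round steel mesh cup, 92 mm across the rim, 100 mm deep, standing upright on the table. Origin: centre of its underside; z up. Over it in its x-z plane stands a handle frame: two 6 mm wire uprights at x = +/-32 mm (spreading to the rim below z = 150 mm), joined by a rung and, on top, by a black grip. Symmetric: it may hang either way round.
- grip (a point): Middle of the basket's black grip, 257 mm above its underside; axes as the basket's. The grip is a flat-sided bar along x: 74 mm long (x), 16 mm thick (y), 26 mm high (z). Pinch it from above across the 16 mm, so the fingers close along the basket's y.
- rung (a point): Middle of the basket's round steel cross rung, 172 mm above its underside (85 mm below the grip's middle); axes as the basket's. The rung runs along x, 8 mm thick, 64 mm long between the uprights. It goes in the hook, hook plate between the uprights.
- drain_stand: Steel drain stand, loose, about 4.5 kg; pushes over about 20 N may shift it. Origin: centre of the underside of its drip tray (160 x 400 mm, rim 20 mm high); z up. A post in the middle has a dark clamp head (66 mm wide, top at z = 283 mm); from it a flat bar reaches to each side along y, with an 8 mm thick hook plate at its end in the plane x = 0. Free hook: on the -y side, mouth opening to -y.
- hook_range (a point): On the stand at x = 0, y = -115, z = 245 mm, stand axes: middle of where the free hook's throat may be, level with the crest of its nose. The bar is clamped in or out, each time differently, not measured; the throat's middle is up to 30 mm from here along y, each way. Nose and jaw end 20 mm farther out (-y) than it. The hook's back, the stop to feel for, is 18.5 mm nearer the post than it.
- throat_floor (a point): On the stand at x = 0, y = -115, z = 235 mm, stand axes: the height of the rung's middle when it rests on the floor of the throat. y as in hook_range. The throat is 13 mm wide, 14 mm deep below the crest. Between throat and back runs a flat ledge, 12 mm long, level with the crest. A rung on the back has its middle 14.5 mm nearer the post than the throat's middle. Jaw top: z = 279 mm.
- hung_basket: The other basket, same make, loose, hanging on the stand's +y hook, 105 mm from the post. Origin: centre of its underside; z up. To be left hanging.
- tongs: Bystander: steel tongs, 93 x 254 x 30 mm, lying on the table. Origin: centre of the underside.
- oil_bottle: Bystander: squeeze bottle with a pointed nozzle, 59 mm across, 211 mm tall, standing. Origin: centre of its underside.
- spoon: Bystander: steel spoon, 188 x 39 x 16 mm, lying on the table. Origin: centre of its underside.
- mouth_level (a point): On the stand at x = 0, y = -115, z = 256 mm, stand axes: mid-height of the free hook's mouth, which runs from the crest of the nose (z = 245 mm, round-topped, 12 mm thick) up to the jaw (z = 267 mm); y as in hook_range. A sprung steel flap, the latch, hangs from the jaw's end across the mouth. It swings inward only: the rung pushes it with 1 to 4 N and it snaps shut behind the rung.

How it is judged:
By the outcome, as a careful person would: the job done as asked, in the order asked, and still so for the second after the job is handed in, with the robot touching nothing.
It also fails if it takes over 45 s, if anything falls off the work surface, if the arm or the gripper's body presses on something with over 40 N, if the wrist force passes 120 N, or if a joint passes its speed limit or range.

## Working session

There is one attempt and no reset: what is moved stays moved. The work goes in short steps, Python scripts to look and compute and a shell command to move; the robot and the scene stay as the last step left them, time stands still between calls to the robot, and variables do not carry over. Pictures are saved under pics/ and viewed, about 8 in all and at most 12, crops included, and the job is handed in when it is done.

```bash
mkdir -p pics; cat > h.py <<'E'
from station import r, vision, nets
import numpy as np, cv2
def cloud(p):
    z=p["z_map"]; K=np.array(p["intrinsics"]); T=np.linalg.inv(np.array(p["camera_from_world"]))
    v,u=np.mgrid[:384,:512]
    c=np.stack([(u-K[0,2])*z/K[0,0],(v-K[1,2])*z/K[1,1],z],-1)
    w=c@T[:3,:3].T+T[:3,3]; w[z<=0]=np.nan
    return w
def proj(p,X):
    T=np.array(p["camera_from_world"]);K=np.array(p["intrinsics"])
    c=T[:3,:3]@np.array(X,float)+T[:3,3]; q=K@c; return q[:2]/q[2]
def ray(p,uv,z):
    K=np.array(p["intrinsics"]); T=np.linalg.inv(np.array(p["camera_from_world"]))
    d=T[:3,:3]@np.linalg.inv(K)@np.array([uv[0],uv[1],1.]); o=T[:3,3]
    return o+d*(z-o[2])/d[2]
def save(p,n,crop=None,s=1):
    im=cv2.cvtColor(p["image"],cv2.COLOR_RGB2BGR)
    if crop: x,y,w,h=crop; im=im[y:y+h,x:x+w]
    cv2.imwrite("pics/"+n,cv2.resize(im,None,fx=s,fy=s,interpolation=cv2.INTER_CUBIC))
E
python3 - <<'E'
from h import *
np.set_printoptions(precision=1,suppress=True)
print(r.observe())
ims=[]
for n in("scene","top"):
    p=vision.camera(n); save(p,n+"0.png",s=1); ims.append(cv2.imread("pics/"+n+"0.png"))
    T=np.linalg.inv(p["camera_from_world"]); print(n,"cam at",T[:3,3],"axis",T[:3,2])
    w=cloud(p)
    for t,z in(("grip",257),("rung",172),("basket",0),("drain_stand",0),("hook_range",245),("throat_floor",235),("mouth_level",256),("hung_basket",73),("tongs",0),("oil_bottle",0),("spoon",0)):
        for d in nets.place_of(p,t)[:2]:
            print(t,round(d["score"],2),np.array(d["location"]),ray(p,d["location"],z))
cv2.imwrite("pics/both0.png",cv2.resize(np.vstack(ims),(800,1200))[:, :])
E
```

```text
{'t': 0.0, 'q': array([ 63.1,  14.1,  89.3,  -0. ,  76.7, -10. ]), 'dq': array([ 0.1,  0.1,  0.1,  0. , -0. , -0. ]), 'joint_efforts': array([  0. , -41.6, -31.5,   0.1,   0. ,  -0. ]), 'tool_pos': array([189.2, 621.2, 187.7]), 'tcp_rot': array([-179.9,   -0. ,  163. ]), 'wrist_force': array([ 0.7,  0.5, -0. ]), 'torque': array([ 0., -0.,  0.]), 'finger_gap': 94.37896546830966}
scene cam at [-296.  -556.5 1201. ] axis [ 0.6  0.4 -0.7]
grip 0.9 [311.  183.3] [ 552.6 -190.7  257. ]
grip 0.48 [357.8 288.7] [ 302.9 -453.4  257. ]
rung 0.67 [307.7 199.1] [ 563.5 -181.6  172. ]
basket 0.92 [304.  233.5] [ 562.9 -183.6    0. ]
basket 0.2 [386.9 263.5] [ 601.1 -465.5    0. ]
drain_stand 0.78 [217.2 195.3] [544.7 166.4   0. ]
hook_range 0.56 [237.3 161.2] [522.9  52.1 245. ]
hook_range 0.22 [234.6 158.4] [528.8  66.5 245. ]
throat_floor 0.73 [237.8 161.3] [532.   56.9 235. ]
mouth_level 0.61 [307.3 199. ] [ 493.  -211.1  256. ]
mouth_level 0.6 [237.8 156.9] [530.3  54.9 256. ]
hung_basket 0.64 [195.1 171.4] [544.1 258.1  73. ]
tongs 0.6 [248.3 249.9] [404.8 -63.1   0. ]
spoon 0.79 [383.9 265. ] [ 590.5 -459.6    0. ]
top cam at [ 384.   -38.5 1329.2] axis [ 0.1 -0.  -1. ]
grip 0.9 [309.5 167.7] [ 548.  -184.4  257. ]
rung 0.95 [307.6 171.3] [ 550.6 -190.4  172. ]
basket 0.98 [300.8 179.4] [ 548.8 -190.2    0. ]
drain_stand 0.69 [191.8 184.2] [535. 166.   0.]
hook_range 0.61 [221.7 180.5] [516.6  48.7 245. ]
throat_floor 0.66 [219.2 177.8] [525.2  56.3 235. ]
mouth_level 0.92 [220.9 176.6] [525.7  50.  256. ]
hung_basket 0.67 [154.3 177.1] [549.4 270.9  73. ]
oil_bottle 0.92 [376.9 208.4] [ 452.5 -435.9    0. ]
oil_bottle 0.49 [221.6 179.6] [549.6  68.8   0. ]
spoon 0.58 [382.1 164.1] [ 597.9 -458.1    0. ]
```

```bash
python3 - <<'E'
import cv2,numpy as np
a=cv2.imread("pics/scene0.png");b=cv2.imread("pics/top0.png")
a=cv2.resize(a[110:290,130:410],(800,514),interpolation=cv2.INTER_CUBIC)
b=cv2.resize(b[100:280,120:400],(800,514),interpolation=cv2.INTER_CUBIC)
cv2.imwrite("pics/s1.png",a);cv2.imwrite("pics/t1.png",b)
E
```

```text
(no output)
```

View pics/s1.png

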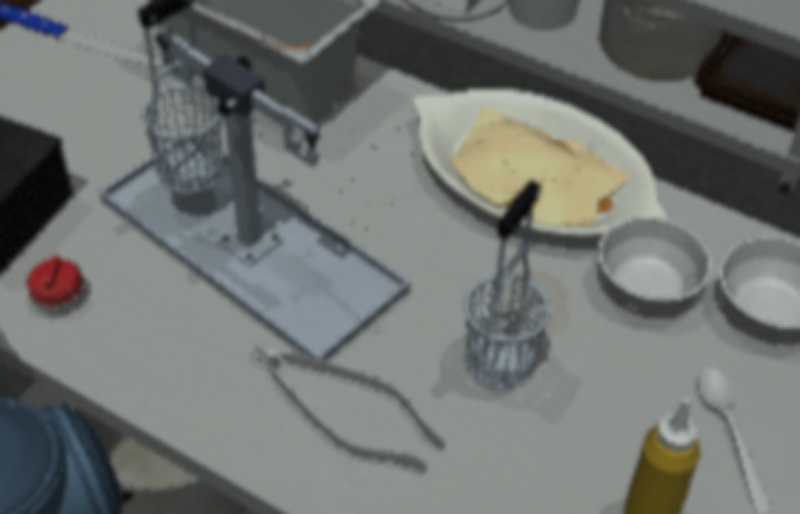

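View pics/t1.png

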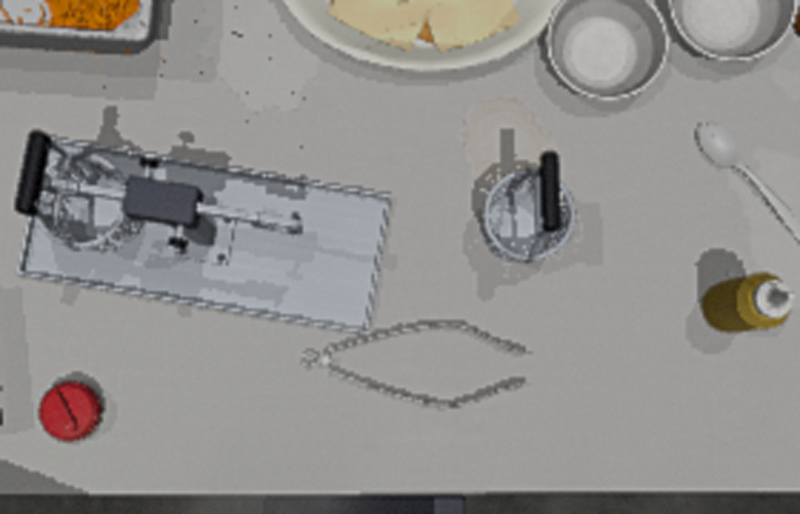

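Both views show the free basket on the right (grip at top px ≈310,165), and the stand on the left with its free bar pointing to −y and slightly toward −x (hook tip at top px ≈223,178). The tongs lie between them, near the front. Next I measure the grip axis and the bar axis.

```bash
python3 - <<'E'
from h import *
np.set_printoptions(precision=1,suppress=True)
def pca(P):
    c=P.mean(0); _,s,V=np.linalg.svd(P-c); return c,V[0],(P-c)@V[0]
for n in("top","scene"):
    p=vision.camera(n); w=cloud(p); print(n)
    x,y,z=w[...,0],w[...,1],w[...,2]
    m=(z>250)&(z<290)&(np.hypot(x-550,y+188)<70); P=w[m]
    c,d,t=pca(P[:,:2]); print("grip",m.sum(),c,"mid",c+d*(t.min()+t.max())/2,"yaw",np.degrees(np.arctan2(d[1],d[0])),np.ptp(t),np.nanpercentile(P[:,2],[5,50,95]))
    m=(z>225)&(z<300)&(abs(x-540)<50)&(y>20)&(y<230); P=w[m]
    c,d,t=pca(P[:,:2]); print("bar",m.sum(),c,"yaw",np.degrees(np.arctan2(d[1],d[0])))
    for a in range(20,230,10):
        q=P[(P[:,1]>=a)&(P[:,1]<a+10)]
        if len(q): print(a,len(q),"x",q[:,0].min(),np.median(q[:,0]),q[:,0].max(),"z",q[:,2].min(),np.median(q[:,2]),q[:,2].max())
    c=nets.cut_out(p,"drain_stand")
    if c:
        R=c[0]["region"]; m=R&(z<30)&(z>-10); Q=w[m][:,:2].astype(np.float32)
        b=cv2.minAreaRect(Q); print("tray",b, c[0]["score"])
E
```

```text
top
grip 190 [ 549.8 -189.6] mid [ 550.  -189.6] yaw 179.37751151183477 71.44522978269445 [257.6 268.4 272.5]
bar 670 [536.7 145.1] yaw 78.387693867775
40 32 x 511.4546547751694 519.1095319317633 529.9748932946625 z 228.31735154839566 276.9987488717036 281.9746850573206
50 18 x 517.5301279930269 521.2884793883884 524.5698467328527 z 225.2852331518418 277.7286324892302 283.94275479440034
60 23 x 518.9587518986713 521.632032974265 527.0004581147847 z 226.42680900631467 277.95113684251464 284.40991572343137
70 20 x 520.753070492336 523.4509407894209 530.3103219186835 z 234.84933695255586 275.5160714290996 284.2739412553717
80 17 x 522.458048534399 524.7526116042534 530.1009306603428 z 230.60599166891984 276.4912226786869 281.52746218457423
90 15 x 524.4707283950113 527.547443899755 532.8095356165046 z 255.61222292146067 275.58649535112204 279.0026368990018
100 13 x 526.6686685862004 529.8799822982638 533.4193389782885 z 258.6637580259753 274.0490954078782 278.03989035150767
110 17 x 527.7091237471449 530.8688369725838 535.6717380985982 z 255.3728404455178 274.4173251359134 278.077178682
[... 3400 characters left out ...]
.0085341710569 531.9983407505674 578.9906957315649 z 246.29523865650185 280.36178873166125 288.6603271768456
190 21 x 528.4594932685801 532.1175989041277 559.5581842351716 z 249.95257336984469 277.483619834465 285.98879517874366
200 4 x 536.4727870557163 548.7213129613713 551.6523814318805 z 272.80319509186813 276.1207089995244 277.32443378414735
210 14 x 546.0139752927497 548.4084613880874 555.3428804136134 z 258.41064040908896 272.1928312681574 277.16753123941214
220 16 x 548.5920873106099 550.6590364934209 555.0449244968182 z 251.94353608660674 268.780636115314 276.9914989774969
tray ((641.3699951171875, -148.10311889648438), (284.6827087402344, 98.6407241821289), 31.108076095581055) 0.72
```

```bash
cat > go.py <<'E'
import sys
from h import *
from scipy.spatial.transform import Rotation as R
def row(x,y,z,yaw):
    s=r.observe(); A=R.from_euler("xyz",s["tcp_rot"],degrees=True); B=R.from_euler("xyz",[180,0,yaw],degrees=True)
    d=A.inv().apply(np.array([x,y,z])-s["tool_pos"])/10; w=(A.inv()*B).as_rotvec()
    return np.round(np.r_[w,d],2 if 0 else 3)
if __name__=="__main__":
    s=r.observe(); print({k:np.round(s[k],1) for k in("t","tool_pos","tcp_rot","wrist_force","finger_gap")})
    a=list(map(float,sys.argv[1:]))
    for i in range(0,len(a),4): print(row(*a[i:i+4]).tolist())
E
python3 go.py 189.5 621.8 430 163  550 -191 430 180  550 -191 320 180
```

```text
{'t': np.float64(1.4), 'tool_pos': array([189.5, 621.8, 188.8]), 'tcp_rot': array([-180. ,    0. ,  163.1]), 'wrist_force': array([-0.3, -0.4,  0.3]), 'finger_gap': np.float64(94.1)}
[-0.0, 0.0, 0.001, -0.001, 0.001, -24.125]
[-0.0, 0.0, -0.296, -58.179, -67.24, -24.123]
[-0.0, 0.0, -0.296, -58.179, -67.24, -13.123]
```

```bash
python3 -m creep '[[[0,0,0,0,0,-24.1,-1],[0,0,0,0,0,-24.1,-1],[0,0,0,0,0,-24.1,-1],[0,0,0,0,0,-24.1,-1],[0,0,-0.296,-58.2,-67.2,-24.1,-1],[0,0,-0.296,-58.2,-67.2,-24.1,-1],[0,0,-0.296,-58.2,-67.2,-24.1,-1],[0,0,-0.296,-58.2,-67.2,-24.1,-1],[0,0,-0.296,-58.2,-67.2,-24.1,-1],[0,0,-0.296,-58.2,-67.2,-24.1,-1]]]' 20; python3 go.py 550 -191 430 180  550 -191 320 180
```

```text
t: 2.23
tool_pos: [290.8, 392.3, 376.5]
tcp_rot: [180.0, 0.0, -179.9]
wrist_force: [1.5, 0.5, 0.7]
finger_gap: 93.4
{'t': np.float64(2.2), 'tool_pos': array([290.8, 392.3, 376.5]), 'tcp_rot': array([ 180. ,    0. , -179.9]), 'wrist_force': array([1.5, 0.5, 0.7]), 'finger_gap': np.float64(93.4)}
[0.0, 0.001, 0.001, -25.87, -58.355, -5.353]
[0.0, 0.001, 0.001, -25.864, -58.358, 5.647]
```

```bash
python3 -m creep '[[[0,0,0,-25.9,-58.4,-5.3,-1],[0,0,0,-25.9,-58.4,-5.3,-1],[0,0,0,-25.9,-58.4,-5.3,-1],[0,0,0,-25.9,-58.4,-5.3,-1],[0,0,0,-25.9,-58.4,-5.3,-1],[0,0,0,-25.9,-58.4,-5.3,-1],[0,0,0,-25.9,-58.4,-5.3,-1],[0,0,0,-25.9,-58.4,-5.3,-1],[0,0,0,-25.9,-58.4,-5.3,-1],[0,0,0,-25.9,-58.4,-5.3,-1]]]'; python3 go.py 550 -191 430 180  550 -191 320 180
```

```text
t: 3.07
tool_pos: [459.3, 12.4, 411.2]
tcp_rot: [-180.0, 0.1, 180.0]
wrist_force: [0.7, 0.6, -0.3]
finger_gap: 94.0
{'t': np.float64(3.1), 'tool_pos': array([459.3,  12.4, 411.2]), 'tcp_rot': array([-1.8e+02,  1.0e-01,  1.8e+02]), 'wrist_force': array([ 0.7,  0.6, -0.3]), 'finger_gap': np.float64(94.0)}
[-0.0, 0.001, -0.0, -9.075, -20.338, -1.863]
[-0.0, 0.001, -0.0, -9.062, -20.337, 9.137]
```

```bash
python3 -m creep '[[[0,0,0,-9.07,-20.34,-1.8,-1],[0,0,0,-9.07,-20.34,-1.8,-1],[0,0,0,-9.07,-20.34,-1.8,-1],[0,0,0,-9.07,-20.34,-1.8,-1],[0,0,0,-9.07,-20.34,-1.8,-1],[0,0,0,-9.07,-20.34,-1.8,-1],[0,0,0,-9.07,-20.34,9.1,-1],[0,0,0,-9.07,-20.34,9.1,-1],[0,0,0,-9.07,-20.34,9.1,-1],[0,0,0,-9.07,-20.34,9.1,-1]]]'; python3 - <<'E'
from h import *
p=vision.camera("scene"); c=proj(p,[550,-190,260]); save(p,"s2.png",(int(c[0])-70,int(c[1])-65,140,130),4); print(c)
from go import row; print(row(550,-191,255,180).tolist(), r.observe()["tool_pos"])
E
```

```text
t: 3.9
tool_pos: [546.9, -187.4, 312.2]
tcp_rot: [179.6, -0.6, 180.0]
wrist_force: [0.0, -0.0, -0.9]
finger_gap: 93.7
[310.45044846 183.03208374]
[0.003, -0.006, 0.0, -0.202, -0.308, 6.148] [ 548.32722927 -188.12660362  316.49661689]
```

View pics/s2.png

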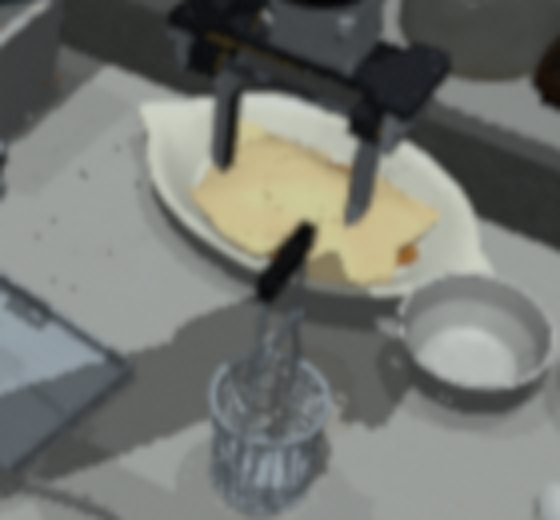

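The fingers straddle the grip (grip at crop px ≈290,260; tips at ≈225,165 and ≈360,215). I'll lower and close.

```bash
python3 -m creep '[[[0,0,0,-0.1,-0.2,3,-1],[0,0,0,-0.1,-0.2,5,-1],[0,0,0,-0.1,-0.2,6,-1],[0,0,0,-0.1,-0.2,6.3,-1],[0,0,0,-0.1,-0.2,6.3,-1],[0,0,0,-0.1,-0.2,6.3,-1]]]'; python3 go.py 550 -191 255 180
```

```text
t: 4.45
tool_pos: [551.8, -191.3, 259.1]
tcp_rot: [-179.9, 0.2, -180.0]
wrist_force: [1.0, -0.7, 0.2]
finger_gap: 94.0
{'t': np.float64(4.4), 'tool_pos': array([ 551.8, -191.3,  259.1]), 'tcp_rot': array([-179.9,    0.2, -180. ]), 'wrist_force': array([ 1. , -0.7,  0.2]), 'finger_gap': np.float64(94.0)}
[-0.002, 0.003, 0.0, 0.177, 0.036, 0.414]
```

```bash
python3 -m creep '[[[0,0,0,0.1,0,0.35,-1],[0,0,0,0.1,0,0.35,1],[0,0,0,0.1,0,0.35,1],[0,0,0,0.1,0,0.35,1],[0,0,0,0.1,0,0.35,1],[0,0,0,0.1,0,0.35,1],[0,0,0,0.1,0,0.35,1],[0,0,0,0.1,0,0.35,1],[0,0,0,0.1,0,0.35,1],[0,0,0,0.1,0,0.35,1]]]' 45
```

```text
t: 5.28
tool_pos: [549.8, -190.8, 253.2]
tcp_rot: [180.0, -0.0, -180.0]
wrist_force: [0.3, 0.1, 0.2]
finger_gap: 37.5
```

```bash
python3 -m creep '[[[0,0,0,0,0,0,1],[0,0,0,0,0,0,1],[0,0,0,0,0,0,1],[0,0,0,0,0,0,1],[0,0,0,0,0,0,1],[0,0,0,0,0,0,1]]]'; python3 go.py 550 -191 255 180
```

```text
t: 5.78
tool_pos: [549.9, -190.9, 253.6]
tcp_rot: [-180.0, 0.0, -180.0]
wrist_force: [0.2, -0.2, 1.9]
finger_gap: 0.7
{'t': np.float64(5.8), 'tool_pos': array([ 549.9, -190.9,  253.6]), 'tcp_rot': array([-180.,    0., -180.]), 'wrist_force': array([ 0.2, -0.2,  1.9]), 'finger_gap': np.float64(0.7)}
[-0.0, 0.001, 0.0, -0.006, -0.011, -0.141]
```

```bash
python3 - <<'E'
from h import *
out=[]
for n in("scene","top"):
    p=vision.camera(n); c=proj(p,[550,-190,260]).astype(int); print(n,c)
    im=cv2.cvtColor(p["image"],cv2.COLOR_RGB2BGR)[c[1]-60:c[1]+80,c[0]-50:c[0]+50]
    out.append(cv2.resize(im,(400,560),interpolation=cv2.INTER_CUBIC))
    for t,z in(("grip",257),("rung",172),("basket",0)):
        for d in nets.place_of(p,t)[:1]: print(t,round(d["score"],2),ray(p,d["location"],z))
    w=cloud(p); x,y,z=w[...,0],w[...,1],w[...,2]
    m=(z>200)&(z<272)&(np.hypot(x-550,y+188)<110); P=w[m]
    for a in range(-280,-100,15):
        q=P[(P[:,1]>=a)&(P[:,1]<a+15)]
        if len(q): print(a,len(q),q.min(0).round(),np.median(q,0).round(),q.max(0).round())
cv2.imwrite("pics/c3.png",np.hstack(out))
E
```

```text
scene [310 183]
grip 0.92 [ 564.52355919 -184.94222475  257.        ]
rung 0.71 [ 552.05520053 -186.79628634  172.        ]
basket 0.86 [ 558.95857346 -186.15593961    0.        ]
-205 115 [ 512. -202.  200.] [ 532. -197.  258.] [ 585. -190.  272.]
-190 19 [ 515. -190.  204.] [ 520. -188.  268.] [ 582. -186.  271.]
top [311 166]
grip 0.44 [ 544.23774855 -184.35570362  257.        ]
rung 0.64 [ 546.29980346 -192.29114021  172.        ]
basket 0.27 [546.27251125  66.81926653   0.        ]
-205 3 [ 526. -197.  269.] [ 529. -196.  271.] [ 529. -194.  272.]
-190 2 [ 581. -188.  201.] [ 582. -188.  205.] [ 583. -187.  208.]
```

View pics/c3.png

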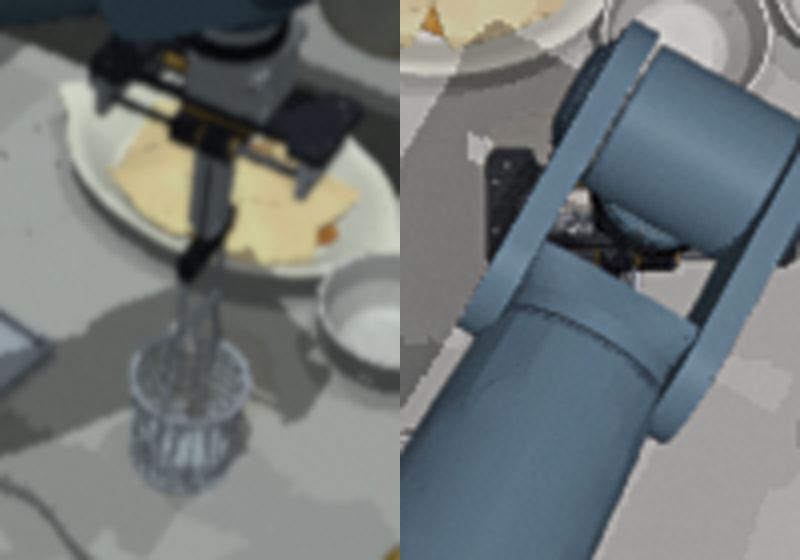

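```bash
python3 - <<'E'
from h import *
np.set_printoptions(precision=0,suppress=True,linewidth=250)
p=vision.camera("scene"); c=proj(p,[550,-190,260]).astype(int); save(p,"c4.png",(c[0]-22,c[1]-25,44,44),13)
w=cloud(p)
for v in range(c[1]-14,c[1]+12,2): print(v,[(int(a[0]),int(a[1]),int(a[2])) if a[2]==a[2] else 0 for a in w[v,c[0]-10:c[0]+12:2]])
s=r.observe(); print(s["finger_gap"],s["wrist_force"])
E
```

```text
169 [(799, -32, 30), (799, -40, 34), (797, -50, 41), (801, -56, 41), (541, -181, 319), (542, -186, 321), (542, -192, 324), (541, -198, 328), (545, -203, 327), (560, -203, 315), (823, -102, 47)]
171 [(787, -39, 33), (794, -44, 30), (794, -52, 34), (799, -58, 33), (543, -180, 309), (544, -186, 312), (541, -194, 318), (541, -200, 321), (547, -203, 318), (813, -99, 43), (820, -104, 41)]
173 [(784, -41, 26), (787, -48, 27), (794, -53, 25), (796, -60, 26), (543, -181, 302), (542, -187, 306), (542, -194, 309), (541, -200, 314), (548, -203, 309), (805, -104, 43), (809, -110, 43)]
175 [(776, -46, 25), (785, -50, 20), (782, -59, 27), (787, -65, 26), (539, -183, 298), (541, -189, 300), (541, -195, 302), (541, -201, 307), (549, -204, 301), (585, -195, 266), (806, -113, 36)]
177 [(778, -45, 12), (775, -55, 20), (776, -63, 23), (780, -69, 24), (539, -184, 290), (545, -188, 288), (543, -195, 293), (544, -201, 295), (552, -203, 289), (577, -199, 266), (792, -119, 41)]
179 [(767, -52, 15), (766, -60, 20), (775, -64, 15), (774, -72, 20), (541, -184, 280), (542, -190, 283), (540, -197, 289), (539, -203
[... 718 characters left out ...]
95, 269), (528, -199, 267), (539, -200, 258), (581, -189, 215), (755, -124, 24), (762, -129, 20), (765, -136, 21)]
189 [(733, -72, 2), (740, -76, -1), (517, -186, 261), (517, -192, 265), (517, -198, 268), (528, -199, 259), (759, -108, 0), (581, -190, 207), (730, -136, 42), 0, (738, -147, 41)]
191 [(730, -74, -4), (732, -81, -2), (515, -187, 255), (515, -194, 259), (518, -199, 259), (747, -106, 0), (746, -114, 4), (581, -191, 197), (758, -125, 0), (762, -131, 0), (765, -138, 1)]
193 [(715, -82, 3), (723, -86, -1), (727, -92, -1), (515, -194, 250), (517, -200, 252), (739, -110, -2), (743, -116, -2), (579, -192, 191), (750, -129, 0), (754, -136, 0), (757, -142, 0)]
0.4828312583633837 [0. 0. 4.]
```

View pics/c4.png

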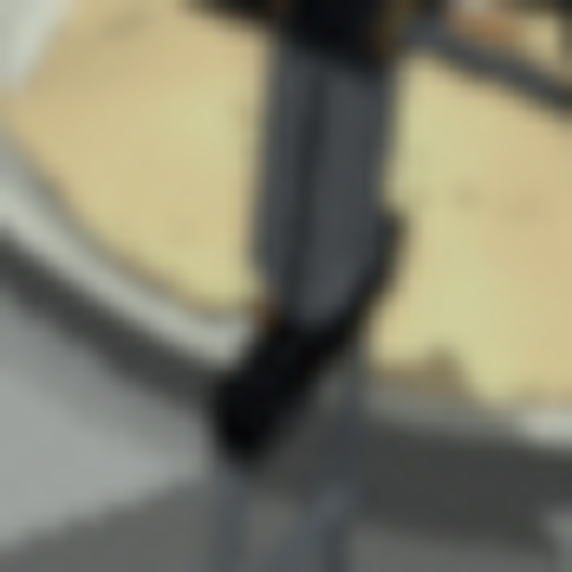

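```bash
python3 - <<'E'
from h import *
from go import R
p=vision.camera("scene"); s=r.observe(); print(s["t"],s["tool_pos"],s["tcp_rot"],s["q"],s["finger_gap"],s["wrist_force"])
# old open picture: tips px, tcp then (548.3,-188.1,316.5)
for uv in((296.2,159.2),(330,171.7)):
    for z in(285,300,315,330,345): print(uv,z,ray(p,uv,z).round(1))
w=cloud(p); x,y,z=w[...,0],w[...,1],w[...,2]
m=(abs(x-550)<14)&(y<-196)&(y>-215)&(z>200)&(z<345)
P=w[m]; print(np.sort(P[:,2]).round(0)[:30]); 
im=p["image"].astype(int)
for v,u in np.argwhere(m)[-40:]: print(v,u,w[v,u].round(),im[v,u])
E
```

```text
6.2833 [ 549.93369799 -190.88551015  253.55873356] [-1.79983561e+02  3.19512330e-02 -1.79985809e+02] [-3.02962852e+01  2.23361450e+00  9.55565545e+01  1.95151991e-03
  8.21739508e+01 -1.20310737e+02] 0.375069684330806 [ 0.47658621 -0.30477292  3.75831963]
(296.2, 159.2) 285 [ 591.9 -116.4  285. ]
(296.2, 159.2) 300 [ 577.3 -123.6  300. ]
(296.2, 159.2) 315 [ 562.8 -130.8  315. ]
(296.2, 159.2) 330 [ 548.3 -138.   330. ]
(296.2, 159.2) 345 [ 533.7 -145.2  345. ]
(330, 171.7) 285 [ 599.2 -225.7  285. ]
(330, 171.7) 300 [ 584.5 -231.2  300. ]
(330, 171.7) 315 [ 569.8 -236.6  315. ]
(330, 171.7) 330 [ 555.2 -242.   330. ]
(330, 171.7) 345 [ 540.5 -247.4  345. ]
[252. 253. 254. 258. 258. 258. 258. 259. 259. 260. 263. 265. 265. 266.
 267. 267. 268. 268. 268. 269. 270. 279. 280. 281. 282. 283. 284. 284.
 285. 287.]
177 314 [ 542. -202.  299.] [68 73 76]
177 315 [ 545. -204.  296.] [62 67 69]
177 316 [ 555. -203.  288.] [55 59 61]
178 312 [ 540. -197.  293.] [65 70 72]
178 313 [ 542. -200.  293.] [70 74 77]
178 314 [ 542. -202.  294.] [70 75 78]
178 316 [ 550. -205.  290.] [50 53 55]
179 312
[... 579 characters left out ...]
82 315 [ 563. -198.  258.] [42 41 33]
183 312 [ 544. -198.  270.] [24 25 27]
183 313 [ 547. -199.  268.] [15 16 19]
183 314 [ 551. -201.  265.] [22 23 22]
183 315 [ 559. -201.  259.] [59 58 48]
184 311 [ 540. -196.  268.] [14 13 17]
184 312 [ 543. -198.  267.] [14 13 15]
184 313 [ 548. -199.  263.] [16 16 17]
184 314 [ 552. -201.  260.] [35 35 34]
184 315 [ 561. -200.  252.] [71 70 61]
185 311 [ 536. -198.  268.] [10 12 13]
185 312 [ 541. -199.  265.] [18 18 18]
185 313 [ 549. -199.  258.] [34 35 32]
185 314 [ 554. -200.  254.] [52 53 50]
186 312 [ 544. -199.  258.] [31 32 31]
186 313 [ 545. -201.  259.] [55 57 52]
187 312 [ 540. -201.  258.] [50 51 49]
188 312 [ 541. -201.  253.] [61 63 59]
```

The close-up shows the fingers shut just above the grip. Their tips are at z≈270 by depth, although the TCP reads 253.6. In the earlier open-finger picture the tips were also about 31 mm higher than the reading implied. So the reported z is about 32 mm low, relative to the tips. I'll raise, reopen and go about 32 mm lower in reading.

```bash
python3 -m creep '[[[0,0,0,0,0,-1.0,1],[0,0,0,0,0,-1.0,-0.1],[0,0,0,0,0,-1,-0.1],[0,0,0,0,0,-1,-0.1],[0,0,0,0,0,-1,-0.1],[0,0,0,0,0,-1,-0.1],[0,0,0,0,0,-1,-0.1],[0,0,0,0,0,-1,-0.1],[0,0,0,0,0,-1,-0.1],[0,0,0,0,0,-1,-0.1]]]'; python3 - <<'E'
from h import *
p=vision.camera("scene"); s=r.observe(); print(s["tool_pos"],s["finger_gap"],s["wrist_force"])
w=cloud(p); x,y,z=w[...,0],w[...,1],w[...,2]
for lo,hi in((-235,-207),(-175,-150)):
    P=w[(abs(x-547)<15)&(y>lo)&(y<hi)&(z>180)&(z<345)]; print(len(P),P[np.argsort(P[:,2])][:8].round())
m=(z>250)&(z<275)&(np.hypot(x-550,y+188)<50)&(y>-206)&(y<-180); P=w[m]; print("grip",len(P),P.min(0),P.max(0),np.median(P,0))
E
```

```text
t: 7.12
tool_pos: [549.8, -190.8, 263.1]
tcp_rot: [180.0, -0.0, -180.0]
wrist_force: [0.3, -0.1, 0.6]
finger_gap: 51.6
[ 549.74451776 -190.83281712  263.1753432 ] 51.347757121353894 [-0.20365056  0.15139453 -0.30986315]
92 [[ 543. -219.  283.]
 [ 541. -223.  287.]
 [ 542. -219.  288.]
 [ 541. -226.  289.]
 [ 542. -225.  291.]
 [ 540. -223.  291.]
 [ 542. -219.  292.]
 [ 552. -229.  293.]]
103 [[ 542. -164.  282.]
 [ 557. -166.  283.]
 [ 551. -166.  284.]
 [ 542. -161.  284.]
 [ 543. -157.  285.]
 [ 545. -159.  285.]
 [ 544. -166.  285.]
 [ 542. -164.  286.]]
grip 149 [ 511.75494276 -201.8417667   250.85033659] [ 587.59205126 -184.62977154  274.25074186] [ 545.10666842 -195.15540088  267.74843898]
```

```bash
python3 -m creep '[[[0,0,0,0,0,2,-0.1],[0,0,0,0,0,3.4,-0.1],[0,0,0,0,0,4.2,-0.1],[0,0,0,0,0,4.3,-0.1],[0,0,0,0,0,4.3,1],[0,0,0,0,0,4.3,1],[0,0,0,0,0,4.3,1],[0,0,0,0,0,4.3,1],[0,0,0,0,0,4.3,1],[0,0,0,0,0,4.3,1]]]' 45; python3 -m creep '[[[0,0,0,0,0,0,1],[0,0,0,0,0,0,1],[0,0,0,0,0,0,1]]]'
```

```text
t: 8.0
tool_pos: [549.9, -191.0, 220.7]
tcp_rot: [-180.0, 0.0, -180.0]
wrist_force: [-0.3, -1.8, 1.1]
finger_gap: 15.7
t: 8.25
tool_pos: [549.9, -191.1, 220.7]
tcp_rot: [-180.0, 0.0, -180.0]
wrist_force: [-0.7, -0.8, 3.0]
finger_gap: 15.8
```

Gripped, with a gap of 15.8 mm. The reported z equals basket underside + 220.7. Lifting.

```bash
python3 -m creep '[[[0,0,0,0,0,-1,1],[0,0,0,0,0,-2.5,1],[0,0,0,0,0,-4,1],[0,0,0,0,0,-5.5,1],[0,0,0,0,0,-7,1],[0,0,0,0,0,-8,1],[0,0,0,0,0,-8.4,1],[0,0,0,0,0,-8.4,1],[0,0,0,0,0,-8.4,1]]]'; python3 go.py 513 4 305 170.2
```

```text
t: 9.0
tool_pos: [549.3, -190.5, 303.1]
tcp_rot: [179.9, -0.1, -180.0]
wrist_force: [-1.2, 0.0, -6.1]
finger_gap: 15.8
{'t': np.float64(9.0), 'tool_pos': array([ 549.3, -190.5,  303.1]), 'tcp_rot': array([ 1.799e+02, -1.000e-01, -1.800e+02]), 'wrist_force': array([-1.2,  0. , -6.1]), 'finger_gap': np.float64(15.8)}
[0.001, -0.002, 0.171, 3.63, 19.455, -0.163]
```

```bash
python3 -m creep '[[[0,0,0.03,0.3,1.5,-0.1,1],[0,0,0.06,0.7,4,-0.1,1],[0,0,0.1,1.3,7,-0.1,1],[0,0,0.13,1.9,10,-0.1,1],[0,0,0.16,2.4,13,-0.1,1],[0,0,0.171,3,16,-0.1,1],[0,0,0.171,3.4,18.3,-0.1,1],[0,0,0.171,3.6,19.4,-0.1,1],[0,0,0.171,3.6,19.4,-0.1,1],[0,0,0.171,3.6,19.4,-0.1,1]]]'; python3 - <<'E'
from h import *
np.set_printoptions(precision=1,suppress=True)
s=r.observe(); print(s["tool_pos"],s["tcp_rot"],s["finger_gap"],s["wrist_force"])
p=vision.camera("scene"); w=cloud(p); x,y,z=w[...,0],w[...,1],w[...,2]
c=proj(p,[517,30,256]).astype(int); save(p,"s5.png",(c[0]-35,c[1]-40,70,75),8); print(c)
# grip
P=w[(abs(x-513)<50)&(abs(y-2)<25)&(z>300)&(z<345)]; print("grip",P.min(0),P.max(0),np.median(P,0))
S=np.array([541,166.]);e=np.array([.985,-.17]);f=np.array([.17,.985])
st=np.stack([(x-S[0])*e[0]+(y-S[1])*e[1],(x-S[0])*f[0]+(y-S[1])*f[1],z],-1)
m=(abs(st[...,0])<20)&(st[...,1]<-60)&(st[...,1]>-148)&(z>215)&(z<295)
for a in range(-150,-60,6):
    q=st[m&(st[...,1]>=a)&(st[...,1]<a+6)]
    if len(q): print(a,len(q),np.median(q[:,0]),q[:,2].min(),q[:,2].max())
for t,zz in(("grip",341),("rung",256),("throat_floor",235),("hook_range",245),("mouth_level",256)):
    for d in nets.place_of(p,t)[:2]: print(t,round(d["score"],2),ray(p,d["location"],zz))
E
```

```text
t: 9.83
tool_pos: [513.6, 2.7, 304.5]
tcp_rot: [-179.9, -0.0, 170.3]
wrist_force: [0.7, -0.1, -5.0]
finger_gap: 15.5
[513.6   2.7 304.5] [-179.9   -0.   170.3] 15.545805493551502 [ 0.7 -0.1 -5. ]
[242 162]
grip [478. -19. 301.] [548.6  22.4 345. ] [502.7  -4.  335.6]
-132 16 -1.24568578885774 227.29559791169083 279.32708419867424
-126 32 -1.4571307285186936 222.26490738186305 282.69456934068944
-120 12 -2.430000366973754 227.08696792703427 279.95902055114937
-114 13 -1.065735106481963 224.3252148656452 281.7143463507847
-108 18 -1.976428868786975 217.36075760445442 285.09406997303927
-102 19 -1.488029957700011 219.75404693583232 282.97676138767247
-96 23 -1.746684349196574 225.85475276124316 280.9668565560629
-90 21 -1.5219194919305998 227.22298791067954 282.1168624336018
-84 15 -1.3333226283878137 223.1220985790186 277.98386576708117
-78 10 -0.5116692364812518 252.95877313145456 279.9612344156677
-72 9 -1.4793523083293447 253.77350999245152 281.288188615422
-66 12 -1.397705019218745 253.83937943114893 275.7527902621556
grip 0.94 [528.1   9.7 341. ]
rung 0.88 [528.2  15.  256. ]
rung 0.73 [407.8 125.2 256. ]
throat_floor 0.73 [514.7  55.2 235. ]
hook_range 0.7 [525.3  57.6 245. ]
mouth_level 0.57 [515.6  65.  256. ]
```

View pics/s5.png

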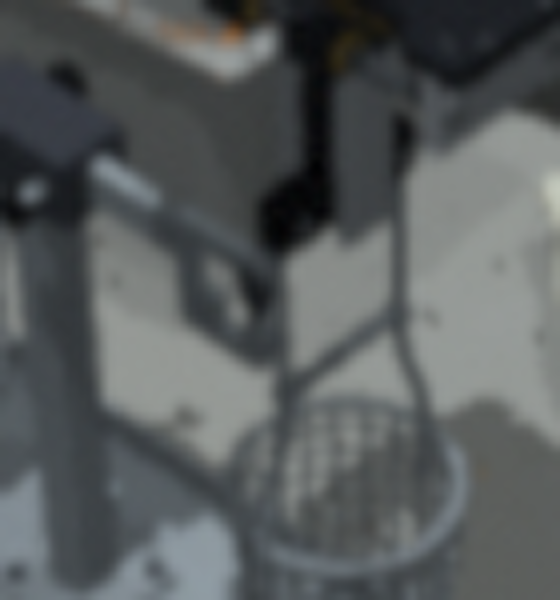

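The rung shows at crop px (290,375)–(395,310), just outside the hook end (≈275,350). Before entering I check the rung height by depth.

```bash
python3 - <<'E'
from h import *
np.set_printoptions(precision=1,suppress=True)
p=vision.camera("scene"); w=cloud(p)
e=np.array([.985,-.17,0])
for zz in(251,256,261):
    print(zz,[((proj(p,np.array([513.6,2.7,zz])+k*e)-[207,122])*8).round() for k in(-29,0,29)])
im=p["image"].astype(int)
for k in(-22,-15,-8,8,15,22):
    u,v=proj(p,np.array([513.6,2.7,256])+k*e)
    print(k,[(w[int(round(v))+dv,int(round(u))].round()) for dv in(-2,-1,0,1,2)])
E
```

```text
251 [array([282., 404.]), array([335., 365.]), array([386., 326.])]
256 [array([281., 394.]), array([334., 355.]), array([386., 317.])]
261 [array([281., 385.]), array([334., 346.]), array([386., 307.])]
-22 [array([714., 164.,   2.]), array([492.,   5., 261.]), array([487.,   2., 262.]), array([487.,   2., 258.]), array([489.,   4., 252.])]
-15 [array([722., 165.,  -0.]), array([500.,   7., 258.]), array([490.,   1., 265.]), array([495.,   4., 256.]), array([707., 155.,  -4.])]
-8 [array([731., 161.,   0.]), array([507.,   5., 257.]), array([503.,   2., 259.]), array([499.,  -0., 258.]), array([709., 147.,   4.])]
8 [array([747., 153.,   7.]), array([521.,  -0., 262.]), array([518.,  -3., 261.]), array([518.,  -3., 257.]), array([735., 145.,   0.])]
15 [array([762., 158.,  -2.]), array([529.,   1., 259.]), array([524.,  -2., 261.]), array([526.,  -1., 254.]), array([735., 141.,   8.])]
22 [array([538.,  -0., 261.]), array([538.,  -0., 256.]), array([529.,  -6., 262.]), array([527.,  -7., 260.]), array([753., 143.,  -3.])]
```

```bash
python3 -m creep '[[[0,0,0,0,0.8,0,1],[0,0,0,0,1.6,0,1],[0,0,0,0,2.3,0,1],[0,0,0,0,2.7,0,1],[0,0,0,0,3.1,0,1],[0,0,0,0,3.5,0,1],[0,0,0,0,3.9,0,1],[0,0,0,0,4.3,0,1],[0,0,0,0,4.6,0,1],[0,0,0,0,4.6,0,1]]]'; python3 go.py 525.4 72 305 170.2
```

```text
t: 11.02
tool_pos: [521.6, 48.6, 305.2]
tcp_rot: [-180.0, 0.0, 170.2]
wrist_force: [-0.6, -2.5, -5.5]
finger_gap: 15.6
{'t': np.float64(11.0), 'tool_pos': array([521.6,  48.6, 305.2]), 'tcp_rot': array([-180. ,    0. ,  170.2]), 'wrist_force': array([-0.6, -2.5, -5.5]), 'finger_gap': np.float64(15.6)}
[-0.001, 0.0, 0.001, 0.02, 2.372, 0.014]
```

```bash
for i in 1; do python3 -m creep '[[[0,0,0,0,0.3,0,1],[0,0,0,0,0.6,0,1],[0,0,0,0,0.9,0,1],[0,0,0,0,1.1,0,1],[0,0,0,0,1.1,0,1]]]'; done; python3 -m creep '[[[0,0,0,0,0.2,0,1],[0,0,0,0,0.4,0,1],[0,0,0,0,0.4,0,1]]]'
```

```text
t: 11.43
tool_pos: [523.3, 59.9, 304.9]
tcp_rot: [180.0, -0.0, 170.2]
wrist_force: [0.1, -2.3, -7.4]
finger_gap: 15.7
t: 11.68
tool_pos: [524.0, 63.8, 305.1]
tcp_rot: [180.0, -0.0, 170.2]
wrist_force: [-0.7, -1.5, -6.5]
finger_gap: 15.9
```

```bash
python3 -m creep '[[[0,0,0,0,0.15,0,1],[0,0,0,0,0.3,0,1],[0,0,0,0,0.3,0,1]]]'; python3 -m creep '[[[0,0,0,0,0.15,0,1],[0,0,0,0,0.3,0,1],[0,0,0,0,0.3,0,1]]]'
```

```text
t: 11.93
tool_pos: [524.6, 66.9, 305.1]
tcp_rot: [179.9, -0.0, 170.2]
wrist_force: [0.1, -1.2, -7.1]
finger_gap: 15.6
t: 12.18
tool_pos: [525.3, 69.9, 305.6]
tcp_rot: [179.9, 0.0, 170.2]
wrist_force: [0.5, -0.4, -5.1]
finger_gap: 15.6
```

```bash
python3 -m creep '[[[0,0,0,0,0.1,0,1],[0,0,0,0,0.2,0,1],[0,0,0,0,0.2,0,1]]]'; python3 -m creep '[[[0,0,0,0,0.1,0,1],[0,0,0,0,0.2,0,1],[0,0,0,0,0.2,0,1]]]'
```

```text
t: 12.43
tool_pos: [525.6, 71.4, 305.6]
tcp_rot: [180.0, 0.0, 170.2]
wrist_force: [0.8, 0.4, -5.5]
finger_gap: 15.7
t: 12.68
tool_pos: [525.8, 72.9, 305.3]
tcp_rot: [-180.0, 0.0, 170.2]
wrist_force: [-0.8, -1.3, -5.1]
finger_gap: 15.6
```

```bash
python3 -m creep '[[[0,0,0,0,0.1,0,1],[0,0,0,0,0.2,0,1],[0,0,0,0,0.2,0,1]]]'; python3 -m creep '[[[0,0,0,0,0.1,0,1],[0,0,0,0,0.15,0,1],[0,0,0,0,0.15,0,1]]]'
```

```text
t: 12.93
tool_pos: [526.0, 73.6, 305.3]
tcp_rot: [-179.8, -0.0, 170.2]
wrist_force: [-0.1, -5.2, -3.7]
finger_gap: 15.8
t: 13.18
tool_pos: [526.1, 74.0, 305.3]
tcp_rot: [-179.6, -0.0, 170.2]
wrist_force: [-1.2, -9.0, -4.0]
finger_gap: 15.8
```

Contact: the force on y rose to −9 N at TCP y≈74. I'll draw back in small steps to see where contact releases, which also shows whether the grip slipped.

```bash
python3 -m creep '[[[0,0,0,0,-0.1,0,1],[0,0,0,0,-0.15,0,1],[0,0,0,0,-0.15,0,1]]]'; python3 -m creep '[[[0,0,0,0,-0.1,0,1],[0,0,0,0,-0.15,0,1],[0,0,0,0,-0.15,0,1]]]';  python3 -m creep '[[[0,0,0,0,-0.1,0,1],[0,0,0,0,-0.1,0,1],[0,0,0,0,-0.1,0,1]]]'
```

```text
t: 13.43
tool_pos: [526.0, 73.5, 305.3]
tcp_rot: [-179.8, 0.0, 170.2]
wrist_force: [-0.8, -6.0, -3.8]
finger_gap: 15.8
t: 13.68
tool_pos: [525.9, 73.2, 305.3]
tcp_rot: [-180.0, 0.0, 170.2]
wrist_force: [-0.3, -3.8, -3.7]
finger_gap: 15.9
t: 13.93
tool_pos: [525.8, 72.9, 305.3]
tcp_rot: [180.0, 0.0, 170.2]
wrist_force: [-0.1, -1.3, -4.8]
finger_gap: 15.7
```

```bash
python3 -m creep '[[[0,0,0,0,-0.3,0,1],[0,0,0,0,-0.6,0,1],[0,0,0,0,-0.9,0,1],[0,0,0,0,-1.2,0,1],[0,0,0,0,-1.4,0,1],[0,0,0,0,-1.44,0,1],[0,0,0,0,-1.44,0,1],[0,0,0,0,-1.44,0,1]]]'; python3 go.py 523.4 58.4 305.3 170.2; python3 - <<'E'
from h import *
p=vision.camera("scene"); c=proj(p,[522,58,256]).astype(int); save(p,"s6.png",(c[0]-30,c[1]-30,60,60),10)
E
```

```text
t: 14.6
tool_pos: [523.3, 58.5, 305.2]
tcp_rot: [180.0, 0.0, 170.2]
wrist_force: [-0.9, 0.2, -4.8]
finger_gap: 15.9
{'t': np.float64(14.6), 'tool_pos': array([523.3,  58.5, 305.2]), 'tcp_rot': array([180. ,   0. , 170.2]), 'wrist_force': array([-0.9,  0.2, -4.8]), 'finger_gap': np.float64(15.9)}
[0.0, 0.0, 0.0, -0.014, -0.006, -0.009]
```

View pics/s6.png

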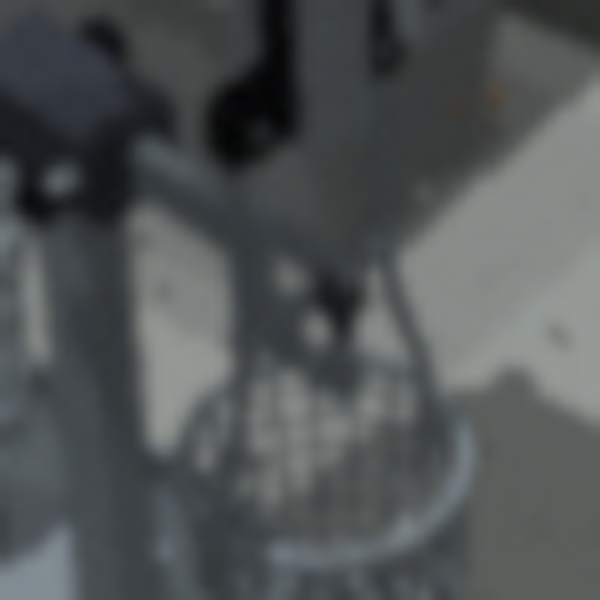

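The rung now sits behind the latch (dark flap at crop px ≈335,300, hanging shut), with the hook plate between the uprights. Lowering gently.

```bash
python3 -m creep '[[[0,0,0,0,0,0.3,1],[0,0,0,0,0,0.6,1],[0,0,0,0,0,0.9,1],[0,0,0,0,0,1.2,1],[0,0,0,0,0,1.2,1]]]';python3 -m creep '[[[0,0,0,0,0,0.2,1],[0,0,0,0,0,0.4,1],[0,0,0,0,0,0.6,1],[0,0,0,0,0,0.6,1]]]'
```

```text
t: 15.07
tool_pos: [522.7, 58.5, 292.0]
tcp_rot: [-180.0, -0.1, 170.2]
wrist_force: [-0.2, 0.4, -5.4]
finger_gap: 15.9
t: 15.4
tool_pos: [523.0, 58.5, 286.7]
tcp_rot: [-180.0, -0.0, 170.2]
wrist_force: [-0.2, 1.1, -6.0]
finger_gap: 15.7
```

```bash
python3 -m creep '[[[0,0,0,0,0,0.1,1],[0,0,0,0,0,0.2,1],[0,0,0,0,0,0.2,1]]]';python3 -m creep '[[[0,0,0,0,0,0.1,1],[0,0,0,0,0,0.2,1],[0,0,0,0,0,0.2,1]]]'
```

```text
t: 15.65
tool_pos: [523.2, 58.5, 285.0]
tcp_rot: [180.0, -0.0, 170.2]
wrist_force: [0.3, -0.2, -5.7]
finger_gap: 16.0
t: 15.9
tool_pos: [523.4, 58.4, 283.6]
tcp_rot: [-180.0, 0.0, 170.2]
wrist_force: [-0.2, 0.5, -4.2]
finger_gap: 16.1
```

```bash
python3 -m creep '[[[0,0,0,0,0,0.1,1],[0,0,0,0,0,0.15,1],[0,0,0,0,0,0.15,1]]]';python3 -m creep '[[[0,0,0,0,0,0.1,1],[0,0,0,0,0,0.1,1],[0,0,0,0,0,0.1,1]]]'
```

```text
t: 16.15
tool_pos: [523.6, 58.4, 283.3]
tcp_rot: [180.0, 0.1, 170.2]
wrist_force: [-2.5, 0.5, 5.0]
finger_gap: 15.7
t: 16.4
tool_pos: [523.8, 58.4, 283.2]
tcp_rot: [180.0, 0.1, 170.2]
wrist_force: [-3.7, 0.8, 8.4]
finger_gap: 15.8
```

The hook carries the weight: fz went from −5 to +8 N at z 283.2, as predicted for the throat floor. I'll ease off and release.

```bash
python3 -m creep '[[[0,0,0,0,0,-0.1,1],[0,0,0,0,0,-0.13,1],[0,0,0,0,0,-0.13,1]]]'; python3 -m creep '[[[0,0,0,0,0,0,0.6],[0,0,0,0,0,0,0.5],[0,0,0,0,0,0,0.4],[0,0,0,0,0,0,0.3],[0,0,0,0,0,0,0.2],[0,0,0,0,0,0,0.1],[0,0,0,0,0,0,0],[0,0,0,0,0,0,-0.1],[0,0,0,0,0,0,-0.1],[0,0,0,0,0,0,-0.1]]]'
```

```text
t: 16.65
tool_pos: [523.7, 58.4, 283.2]
tcp_rot: [180.0, 0.1, 170.2]
wrist_force: [-2.7, -0.6, 6.0]
finger_gap: 15.9
t: 17.48
tool_pos: [523.2, 58.4, 282.0]
tcp_rot: [-180.0, 0.0, 170.2]
wrist_force: [0.1, 1.1, 0.5]
finger_gap: 51.6
```

```bash
python3 - <<'E'
from h import *
np.set_printoptions(precision=1,suppress=True)
p=vision.camera("scene"); c=proj(p,[522,58,256]).astype(int); save(p,"s7.png",(c[0]-40,c[1]-45,80,80),7)
w=cloud(p); x,y,z=w[...,0],w[...,1],w[...,2]
P=w[(abs(x-522)<45)&(abs(y-58)<14)&(z>300)&(z<340)]; print(np.median(P,0),P.min(0),P.max(0))
E
```

```text
[508.1  55.4 327.6] [488.2  46.5 301.2] [541.1  69.5 335.5]
```

View pics/s7.png

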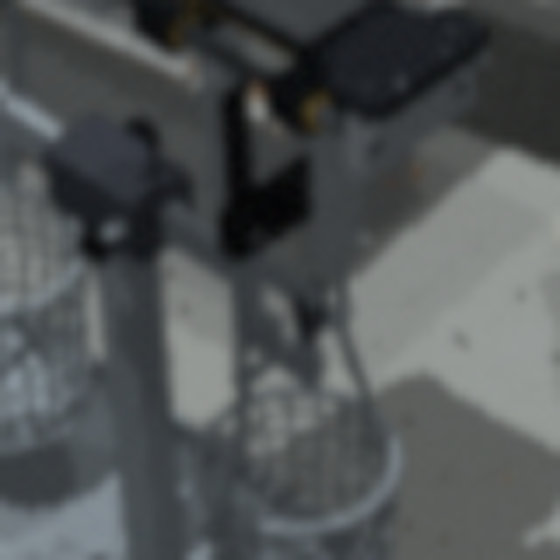

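The basket hangs upright on the hook with the grip free between the open fingers (grip at crop px ≈270,205; top z≈334, expected 333). Withdrawing straight up.

```bash
python3 -m creep '[[[0,0,0,0,0,-0.8,-0.1],[0,0,0,0,0,-2,-0.1],[0,0,0,0,0,-3.5,-0.1],[0,0,0,0,0,-5,-0.1],[0,0,0,0,0,-7,-0.1],[0,0,0,0,0,-9,-0.1],[0,0,0,0,0,-11,-0.1],[0,0,0,0,0,-13,-0.1],[0,0,0,0,0,-14,-0.1],[0,0,0,0,0,-14,-0.1]]]'; python3 - <<'E'
from h import *
np.set_printoptions(precision=1,suppress=True)
s=r.observe(); print(s["t"],s["tool_pos"],s["wrist_force"])
p=vision.camera("scene"); save(p,"s8.png",(130,110,280,180),2.8)
w=cloud(p); x,y,z=w[...,0],w[...,1],w[...,2]
P=w[(abs(x-522)<45)&(abs(y-58)<20)&(z>300)&(z<345)]; print("grip",np.median(P,0),P.min(0),P.max(0))
P=w[(z>225)&(z<300)&(abs(x-540)<50)&(y>90)&(y<126)]; print("bar",np.polyfit(P[:,1]-105,P[:,0],1))
for t,zz in(("drain_stand",0),("basket",63),("hung_basket",63),("tongs",0),("spoon",0),("oil_bottle",0)):
    for d in nets.place_of(p,t)[:2]: print(t,round(d["score"],2),ray(p,d["location"],zz))
E
```

```text
t: 18.37
tool_pos: [524.2, 58.4, 426.0]
tcp_rot: [180.0, 0.4, 170.2]
wrist_force: [-0.0, 0.7, -0.0]
finger_gap: 51.4
18.3667 [524.2  58.4 426. ] [-0.   0.7 -0. ]
grip [520.   53.2 327.5] [486.9  43.9 300.7] [561.   69.4 338.1]
bar [  0.2 529. ]
drain_stand 0.58 [533.6 160.    0. ]
drain_stand 0.4 [820.5 285.8   0. ]
basket 0.63 [526.  67.  63.]
hung_basket 0.85 [547.  267.6  63. ]
tongs 0.52 [740.6 221.2   0. ]
tongs 0.24 [ 601.8 -472.3    0. ]
spoon 0.71 [ 607.3 -468.1    0. ]
spoon 0.38 [726.7 215.3   0. ]
oil_bottle 0.89 [ 466.4 -413.1    0. ]
```

View pics/s8.png

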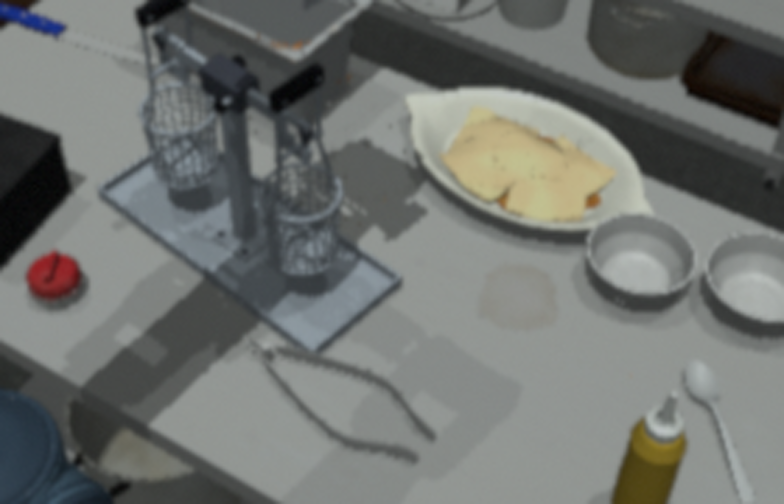

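The basket hangs on the free hook (scene px ≈ 237,180). The stand, the other basket, tongs, spoon and bottle are where they were, and the gripper is well clear above. Handing in.

```bash
python3 -c "
from station import r
print(r.hand_in(), r.observe()['t'])"
```

```text
the job is handed in; nothing more can be done
the job is handed in; nothing more can be done
```

The basket hangs on the free hook with its rung in the throat, and the job is handed in after about 18.5 s of robot time.

**How it went:**
- **Entry:** I took the basket by its grip and brought the rung into the mouth at mid-height. The latch pushed back with about 2.5 N at most.
- **Finding the throat:** I felt for the stop at the hook's back, which peaked at about 9 N. I then drew the rung back 14.4 mm to the throat.
- **Release:** I lowered it until the hook carried the weight. The vertical force went from about −5 to +8 N at the height expected for the throat floor. I then eased off to about 6 N, opened the fingers and went straight up.

**Last checks:** The basket hangs upright, with its grip top at about z = 334 mm against 333 mm expected. In the last picture the stand, the other basket, tongs, spoon and bottle look unmoved, and the gripper is well clear. I did not separately measure that the latch was shut, but it appears shut in the picture taken just before lowering.

**What disagreed:**
- **First grasp missed:** The fingers closed on nothing and rested on top of the grip with about 4 N. The cameras showed the fingertips about 35 mm higher than the reported TCP height implied. I regrasped about 33 mm lower in the readings and got a 15.8 mm gap, then worked heights from that grasp.
- **Tongs:** In the last picture the vision network placed the tongs wrongly, with a score of 0.5. By eye they lie where they were.

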